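# Release the twin-latched lid of a bench centrifuge

## Task

Open the bench centrifuge: press its two lid-release paddle keys right down together, one fingertip on each, and hold both down until the lid has risen well clear of its catches, then let go and draw back so that the keys spring up and the lid is left fully open. The lid opens by itself, so do not touch it; leave the round start button between the keys unpressed, and leave everything else on the bench where it stands.

Things in the scene. Friction and masses are not known exactly. Their poses are not given: they have to be found in the camera images.
- centrifuge: fixed bench centrifuge, 260 mm deep (x), 220 wide (y), 136 high. Origin under its centre at bench height; x points from its front console to its rear hinge, y to its left. The console, 80 mm high, is the front 75 mm and carries a display (left), two paddle keys, a start button between them and a dial (right, 88 mm high). The shut lid's front edge is 46 mm behind the middle of the keys
- left_key_top (a point): middle of the top of the left paddle key, a ribbed grey pad 30 mm deep (centrifuge x) and 28 mm wide (y); at rest 94 mm above the bench, 100 mm in front of the centrifuge's origin and 33 mm left of it. The point moves with the key
- right_key_top (a point): the same for the right paddle key, 33 mm to the right of the centrifuge's middle; the keys are 66 mm apart, centre to centre
- left_key (a joint): left paddle key, 0 at rest (up), 0.17 rad right down. It rocks on a pivot 50 mm behind its middle; its middle sinks 8.5 mm. It springs back, and takes about 2 N to start and 5 N right down. Its catch lets its side of the lid go from about 0.10 rad, a little over half way
- right_key (a joint): right paddle key, just the same. Either catch alone holds the lid shut
- lid (a joint): lid hinged at the rear, 0 shut, 1.25 rad fully open at its stop. With both catches back a spring lifts it, slowed by a damper: about 0.25 rad/s at first, 8 to 11 s in all. If a key is let up before about 0.2 rad, a safety tooth on its catch stops the lid at about 0.13 rad; pressing both again frees it
- lid_front (a point): middle of the lid's front edge, 121 mm above the bench when shut, 178 mm in front of the hinge line
- start_button (a joint): round start button, 14 mm across, midway between the two keys and 8 mm lower than they are at rest (top 86 mm above the bench); 0 up, 0.003 m down. Not to be pressed
- tube_1: 50 ml skirted screw-cap tube standing upright, 35 mm across, 111 mm tall, beside the right side of the centrifuge; loose; origin under its centre
- tube_2: a second such tube, 35 mm across, 111 mm tall, beside the first; loose; origin under its centre
- timer: count-down timer lying on its back, 58 x 68 x 20 mm, on the bench beside the left side of the centrifuge; loose; origin under its centre
- petri: closed Petri dish, 90 mm across, 15 mm high, lying on the mat in front and to the right; loose; origin under its centre
- marker: marker pen lying on the bench, 140 mm long, 13 mm thick, at the right edge of the mat; loose; origin under its centre
- tube_rack: low rack with a row of small tubes, 230 x 60 x 44 mm, at the left; loose; origin under its centre
- amber_bottle: brown screw-cap bottle, 62 mm across, 164 mm tall, at the far left, the nearest of the bottles there; loose; origin under its centre

How it is judged (in metres and radians):
On the way, in this order (a step that is already met when the one before it is completed fails the run):
1. both keys pressed down together under the fingertips (past 0.09 rad, where the catches let go), the lid still coming off its catches (value of joint each of left_key, right_key above 0.09 rad and contact force between the fingers and left_key above 0.5 N and contact force between the fingers and right_key above 0.5 N and value of joint lid below 0.2 rad), for 0.1 s.
2. both keys still held down when the lid has risen clear of its catches (0.22 rad) (value of joint each of left_key, right_key above 0.09 rad and value of joint lid above 0.22 rad), for 0.1 s.
At the end, for the whole second after the job is handed in: The lid stands open by more than 1.1 rad (63 degrees), both release keys are back up (below 0.03 rad) and the start button is up (value of joint lid above 1.1 rad and value of joint each of left_key, right_key below 0.03 rad and value of joint start_button below 0.001 m); the robot touches nothing.
It fails at once if the start button is pressed (more than 1.5 mm) (value of joint start_button above 0.0015 m).
It fails at once if the robot touches the lid (more than 1 N) (contact force between any of the arm, the fingers and lid above 1 N).
It fails at once if a bystander is shifted, lifted or knocked over (more than 20 mm) (distance of any of tube_1, tube_2, timer, petri, marker, tube_rack, amber_bottle from where it was at the start of the episode above 0.02 m).
It also fails if it takes over 42 s, if anything falls off the work surface, if the arm or the gripper's body presses on something with over 40 N, if the wrist force passes 120 N, or if a joint passes its speed limit or range.

## Robot

A 6-joint arm with a two-finger parallel gripper is mounted at the origin on the work surface; the furniture and walls round the work are solid. World frame = base frame: x ahead of the robot, y to its left, z up, the work surface at z = 0. Lengths are in m, angles in degrees, forces in N, time in s.
With the tool pointing down it reaches from about 0.35 to 0.875 m from the base axis. Payload 4.2 kg.
Tool frame: the origin (TCP) lies on the centre line of the jaws, within the pads' length; the fingertips stand 19 mm ahead of it and the grasp point (between the pads) is the TCP; z points along the fingers, y is the line along which they close (so a half turn about z gives the same grasp; the last joint's range is limited). The gripper opens to 87 mm and grips with 3 to 60 N. Pads are 19 mm wide; open, the fingers measure 117 mm over their backs; the gripper's body (75 mm by 190 mm) begins 51 mm behind the grasp point.
Start: joints at [-54.167, 22.042, 0.453, 0, -68.411, -14.817], TCP at [0.224, -0.583, 0.242] pointing down, gripper open.
Joint ranges: [-179.83, 179.83], [-69.29, 118.12], [-61.27, 80.66], [-181.25, 117.63], [-171.15, -9.14], [-177.46, 177.46]. Speed limits (degrees/s): [159.86, 159.86, 180, 180, 180, 180].

## Interface

Orientations are given as a 3x3 rotation matrix whose columns are the frame's x, y, z axes.
In Python, from station import sense, capture, finish_job, search_frame, masks_of gives the robot as it stands.
- The arm moves only by the tool drive_tool, never from a script. Its argument "rows" is a list of rows, each a list of 7 numbers: the opening in per cent of the stroke, from 0 (shut) to 100 (fully open), then the shift along the world's x, y, z in mm, then the turn, a rotation vector about the world's x, y, z in rad. In form: [[fingers, dx, dy, dz, wx, wy, wz], ...]. A call has 1 to 5 rows; each row shifts and turns the commanded pose from where the row before left it; what a row does not reach is not made up. A row lasts 1/12 s, in which the tool goes at most 41.7 mm and 7.16 degrees, less where a joint would pass 70% of its speed; a pose out of reach is approached as far as the arm can. A call is refused whole if a number of a shift passes 41.7 or a number of a turn 0.125, either way. A call with a gripper value outside its range is refused whole. The fingers move at their own pace and stop on an object; the grip force is fixed at half the most. Time passes only in rows, so rows that do not move let the fingers close. It gives the time, the measured TCP pose, the force, the opening and the grip force at its end, in the units of the state.
- sense(): the state, without advancing time (a new reading comes with each control period).
- capture(name): name is "scene" or "top"; returns a dict with "frame" (420x560x3 uint8, red, green, blue), "z_map" (420x560 float32, m along the optical axis (not along the pixel's ray), 0 where there is no reading), "fx", "fy", "cx", "cy" (pixels), "distortion" ([k1, k2, p1, p2, k3] as OpenCV has them; the pictures are not rectified), "R" (3x3) and "t" (3): a world point X has camera coordinates R X + t. Camera axes: x right, y down, z forward; pixel columns grow to the right and rows downward; lengths in m; the calibration is good to about 2 mm. A picture is of the moment at which its call begins.
- finish_job(): hands the job in; it is judged then, once.
Trained networks look in a picture, given as the dict that the camera call returned (one of the last four; its "shot" number tells which), for a name from the list of things; names that differ only in an ending like _2 or _b are one class to them, and where a whole thing is asked for, a point or a joint stands for the part that bears it (a point fixed in the world has none). Each returns a list of dicts, best first, with "p" (0 to 1); they miss things now and then, are a little off and sometimes report something else, mostly with a low value. They report only what shows in the picture. A call takes as long as a camera call.
- search_frame(label, picture): "xy" ([column, row] in pixels, amid what is visible of it).
- masks_of(label, picture): "region" (420x560 bool, what is visible of it) and "xy" ([column, row] in pixels, amid what is visible of it).
The state is a dict: "time_s": time; "joints": joint angles; "joint_velocities": joint speeds; "effort": joint torques, N m; "tcp_pos": TCP position; "ee_rot": TCP orientation; "wrist_force": force on the tool from outside, world axes, zero at the start; "moment": the same for the moment, N m; "gripper_width": opening from 0.0 (shut) to 1.0 (fully open); "gripper_force": force on a finger pad.
Only numpy, scipy, OpenCV 4.12 (cv2) and the standard library are available. Lean on these libraries where they do the work, as an engineer would, in place of code of your own. Each camera call takes 0.05 s, during which the arm holds its last target. There are 200 camera calls.

## Working session

There is one attempt and no reset: what is moved stays moved. The work goes in short steps, Python scripts to look and compute and a tool call to move; the robot and the scene stay as the last step left them, time stands still between calls to the robot, and variables do not carry over. Pictures are saved under pics/ and viewed, at most 10 in all, crops included, and the job is handed in when it is done.

Besides the shell and the picture viewer there is one more tool, called after "Call:" in YAML: its name, and indented under it one key for each argument. drive_tool: Moves the arm, as the interface text tells. Its arguments: {"type":"object","properties":{"rows":{"type":"array"}},"required":["rows"]}

```bash
mkdir -p pics; cat > h.py <<'E'
import numpy as np, cv2
from station import sense, capture, finish_job, search_frame, masks_of
def cloud(p):
    v,u=np.nonzero(p["z_map"]>0); 
    return u,v,lift(p,u,v)
def lift(p,u,v):
    K=np.array([[p["fx"],0,p["cx"]],[0,p["fy"],p["cy"]],[0,0,1.]])
    q=cv2.undistortPoints(np.stack([u,v],-1).astype(float).reshape(-1,1,2),K,np.array(p["distortion"])).reshape(-1,2)
    z=p["z_map"][np.asarray(v),np.asarray(u)][:,None]
    return (np.hstack([q,np.ones((len(q),1))])*z-np.array(p["t"]))@np.array(p["R"])
E
python3 - <<'E'
from h import *
for n in("scene","top"):
    p=capture(n); cv2.imwrite(f"pics/{n}0.png",p["frame"][:,:,::-1])
    print(n,"cam",-np.array(p["R"]).T@np.array(p["t"]))
    for l in("left_key_top","right_key_top","start_button","lid","centrifuge"):
        for m in masks_of(l,p)[:3]:
            v,u=np.nonzero(m["region"]&(p["z_map"]>0))
            if len(u)==0: continue
            X=lift(p,u,v); print(l,round(m["p"],2),m["xy"],len(u),np.median(X,0).round(4),X.min(0).round(3),X.max(0).round(3))
print(sense())
E
```

```text
scene cam [-0.06481761  0.43001912  0.93640219]
left_key_top 0.4 [385.3, 242.1] 826 [ 0.3763 -0.1976  0.0152] [ 0.335 -0.246 -0.005] [ 0.428 -0.156  0.02 ]
right_key_top 0.44 [305.8, 182.7] 4223 [ 0.5615 -0.0743  0.1358] [ 0.477 -0.298 -0.005] [0.795 0.025 0.144]
right_key_top 0.43 [351.7, 213.8] 108 [ 0.4443 -0.133   0.0935] [ 0.43  -0.149  0.079] [ 0.46  -0.12   0.099]
lid 0.61 [304.1, 186.2] 4103 [ 0.5607 -0.0741  0.1359] [ 0.477 -0.198  0.   ] [0.783 0.024 0.144]
centrifuge 0.8 [314.1, 206.5] 9132 [ 0.5058 -0.0587  0.1056] [ 0.401 -0.266 -0.001] [0.758 0.033 0.144]
top cam [0.4596386  0.0063742  1.03894633]
lid 0.64 [325.7, 242.1] 142 [ 0.4416 -0.0732  0.0935] [ 0.427 -0.085  0.087] [ 0.456 -0.059  0.097]
lid 0.62 [330.2, 188.1] 6922 [ 0.5748 -0.0886  0.1361] [ 0.48  -0.208  0.075] [0.675 0.022 0.144]
centrifuge 0.88 [332.7, 202.4] 10332 [ 0.542  -0.0926  0.1326] [ 0.398 -0.238 -0.004] [0.709 0.027 0.144]
{'time_s': 0.6, 'joints': array([-5.41655079e+01,  2.20398125e+01,  4.51499613e-01, -3.00218891e-03,
       -6.84115910e+01, -1.48160924e+01]), 'joint_velocities': array([-0.05141904,  0.00105637,  0.04876321,  0.00025671, -0.00344742,
        0.05849656]), 'effort': array([ 2.00268864e-04, -3.90214920e+01,  1.87532258e+01,  4.22252789e+00,
        1.54079933e-02, -7.94064675e-06]), 'tcp_pos': array([ 0.22417897, -0.58336818,  0.24155427]), 'ee_rot': array([[-9.33472207e-01, -3.58649741e-01,  4.04824253e-05],
       [-3.58649740e-01,  9.33472208e-01,  2.71636339e-05],
       [-4.75314492e-05,  1.08374860e-05, -9.99999999e-01]]), 'wrist_force': array([ 0.32652703, -0.07362846,  0.33113047]), 'moment': array([ 0.01424621,  0.01827799, -0.02225441]), 'gripper_force': 0.0, 'gripper_width': 0.9979183697893753}
```

```bash
python3 - <<'E'
import cv2
a=cv2.imread("pics/top0.png")[130:310,230:440]; cv2.imwrite("pics/top0c.png",cv2.resize(a,None,fx=3.3,fy=3.3,interpolation=cv2.INTER_CUBIC))
E
```

```text
(no output)
```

View pics/top0c.png

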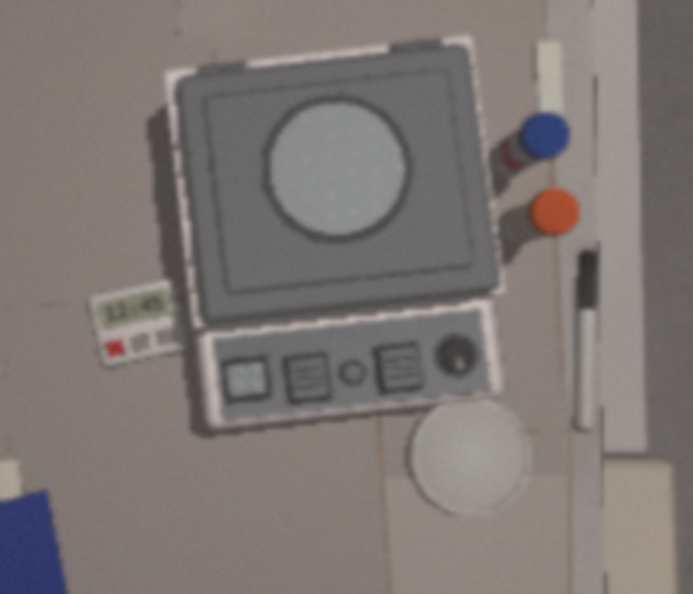

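View pics/scene0.png

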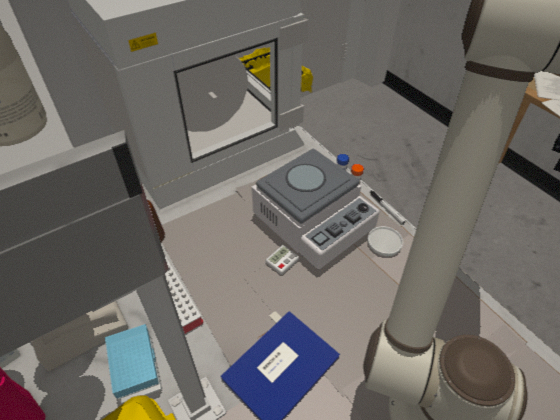

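```bash
python3 - <<'E'
from h import *
for n in("top","scene"):
    p=capture(n); u,v,X=cloud(p)
    s=(X[:,2]>.088)&(X[:,2]<.1)&(X[:,0]>.40)&(X[:,0]<.472)&(X[:,1]<.03)&(X[:,1]>-.22)
    im=np.zeros(p["z_map"].shape,np.uint8); im[v[s],u[s]]=1
    N,L,S,_=cv2.connectedComponentsWithStats(im)
    for i in range(1,N):
        if S[i,4]<30: continue
        b=L[v,u]==i; Y=X[b]; r=cv2.minAreaRect((Y[:,:2]*1000).astype(np.float32))
        print(n,S[i],Y.mean(0).round(4),r)
    s=(X[:,2]>.125)&(X[:,2]<.15)&(X[:,0]<.7)&(X[:,1]<.04)&(X[:,1]>-.25)
    im[:]=0; im[v[s],u[s]]=1; N,L,S,_=cv2.connectedComponentsWithStats(im); i=1+S[1:,4].argmax(); b=L[v,u]==i
    print("lid",cv2.minAreaRect((X[b][:,:2]*1000).astype(np.float32)), np.median(X[b][:,2]))
p=capture("top")
K=np.array([[p["fx"],0,p["cx"]],[0,p["fy"],p["cy"]],[0,0,1.]])
for q,z in(((323,244.2),.094),((350.6,240.9),.094),((336.7,242.7),.086)):
    d=np.append(cv2.undistortPoints(np.array([[q]],float),K,np.array(p["distortion"])).ravel(),1)@np.array(p["R"])
    c=-np.array(p["R"]).T@np.array(p["t"]); print(c+d*(z-c[2])/d[2])
E
```

```text
top [364 233  10  10  41] [ 0.4577 -0.1816  0.0894] ((457.7944641113281, -182.2675018310547), (21.491060256958008, 18.607290267944336), 45.09739303588867)
top [344 235  13  13 149] [ 0.4493 -0.1375  0.0937] ((449.2062683105469, -137.4901123046875), (28.176362991333008, 28.149871826171875), 0.36665889620780945)
top [317 238  13  14 145] [ 0.441  -0.0727  0.0933] ((441.0704650878906, -72.53250122070312), (29.771190643310547, 27.901378631591797), 6.484102725982666)
lid ((577.9080810546875, -90.44937133789062), (175.64190673828125, 209.67965698242188), 6.787056922912598) 0.1362063439926077
scene [358 203   9   7  34] [ 0.4551 -0.1784  0.0895] ((455.3307800292969, -177.40440368652344), (21.50398826599121, 18.430450439453125), 81.69451904296875)
scene [345 209  15  12 110] [ 0.4455 -0.1348  0.0934] ((446.4747619628906, -136.27224731445312), (29.99030876159668, 28.11260414123535), 7.457412242889404)
scene [326 222  16  12 118] [ 0.4378 -0.0696  0.0935] ((438.8774108886719, -70.39458465576172), (29.364078521728516, 30.001476287841797), 5.706472396850586)
lid ((575.2979736328125, -88.0020980834961), (177.8986358642578, 210.20230102539062), 6.800371170043945) 0.13614263927067857
[ 0.44118269 -0.07337401  0.094     ]
[ 0.44945215 -0.13818451  0.094     ]
[ 0.44483835 -0.10651415  0.086     ]
```

Call:
drive_tool:
  rows:
    - [59,15.2,34.2,0,0,0,-0.05]
    - [59,15.2,34.2,0,0,0,-0.05]
    - [59,15.2,34.2,0,0,0,-0.05]
    - [59,15.2,34.2,0,0,0,-0.05]
    - [59,15.2,34.2,0,0,0,-0.048]

```text
time_s: 1.17
tcp_pos: [0.3004, -0.4109, 0.2416]
ee_rot: [[-0.993, -0.115, 0.0], [-0.115, 0.993, -0.0], [-0.0, -0.0, -1.0]]
wrist_force: [1.3, -0.4, 0.7]
gripper_width: 0.706
gripper_force: 0.0
```

Call:
drive_tool:
  rows:
    - [59,15.2,34.2,0,0.005,-0.042,0]
    - [59,15.2,34.2,0,0.005,-0.042,0]
    - [59,15.2,34.2,0,0.005,-0.042,0]
    - [59,15.2,34.2,0,0.005,-0.042,0]
    - [59,15.2,34.2,0,0.005,-0.042,0]

```text
time_s: 1.58
tcp_pos: [0.3768, -0.2399, 0.2421]
ee_rot: [[-0.97, -0.118, 0.212], [-0.115, 0.993, 0.025], [-0.213, -0.0, -0.977]]
wrist_force: [0.8, -0.0, 0.8]
gripper_width: 0.591
gripper_force: 0.0
```

Call:
drive_tool:
  rows:
    - [59,15.2,34.2,0,0,0,0]
    - [59,15.2,34.2,0,0,0,0]
    - [59,15.2,34.2,0,0,0,0]
    - [59,12,25,0,0,0,0]
    - [59,0,0,0,0,0,0]

```text
time_s: 2.0
tcp_pos: [0.4355, -0.1104, 0.2422]
ee_rot: [[-0.97, -0.124, 0.21], [-0.122, 0.992, 0.026], [-0.212, -0.0, -0.977]]
wrist_force: [-0.4, -0.2, 0.4]
gripper_width: 0.591
gripper_force: 0.0
```

```bash
python3 -c "
from h import *
s=sense();print(s['time_s'],s['tcp_pos'],s['ee_rot'],s['gripper_width'],s['wrist_force'])
z=s['ee_rot'][:,2];print('tip',s['tcp_pos']+.019*z)"
```

```text
2.0 [ 0.43546719 -0.11042355  0.24216146] [[-9.69674861e-01 -1.24406193e-01  2.10365784e-01]
 [-1.21649814e-01  9.92231317e-01  2.60448950e-02]
 [-2.11971665e-01 -3.35878560e-04 -9.77275754e-01]] 0.5911804416827747 [-0.39008481 -0.22510579  0.39302063]
tip [ 0.43946414 -0.1099287   0.22359322]
```

Call:
drive_tool:
  rows:
    - [59,2,5.7,-25,0,0,0]
    - [59,0,0,-25,0,0,0]
    - [59,0,0,-25,0,0,0]
    - [59,0,0,-14,0,0,0]
    - [59,0,0,0,0,0,0]

```text
time_s: 2.42
tcp_pos: [0.4333, -0.1084, 0.1495]
ee_rot: [[-0.972, -0.118, 0.201], [-0.115, 0.993, 0.024], [-0.203, 0.001, -0.979]]
wrist_force: [0.2, 0.3, -0.6]
gripper_width: 0.593
gripper_force: 0.0
```

```bash
python3 - <<'E'
from h import *
s=sense();print(s['tcp_pos']+.019*s['ee_rot'][:,2])
o=[]
for n,b in(("scene",(150,260,290,420)),("top",(180,290,270,400))):
    p=capture(n); a=p["frame"][b[0]:b[1],b[2]:b[3],::-1]; o.append(cv2.resize(a,(455,385),interpolation=cv2.INTER_CUBIC))
    u,v,X=cloud(p); q=(X[:,2]>.12)&(X[:,2]<.155)&(X[:,0]>.40)&(X[:,0]<.465)&(X[:,1]>-.19)&(X[:,1]<-.03)
    print(n,q.sum(),X[q].min(0) if q.any() else 0,X[q].max(0) if q.any() else 0)
cv2.imwrite("pics/near.png",cv2.resize(np.hstack(o),(800,340)))
E
```

```text
[ 0.43713879 -0.1079599   0.13093944]
scene 5 [ 0.43052485 -0.13460039  0.14700716] [ 0.43745433 -0.13238285  0.15372045]
top 4 [ 0.44521931 -0.13303682  0.13337025] [ 0.44771007 -0.13210098  0.15369537]
```

View pics/near.png

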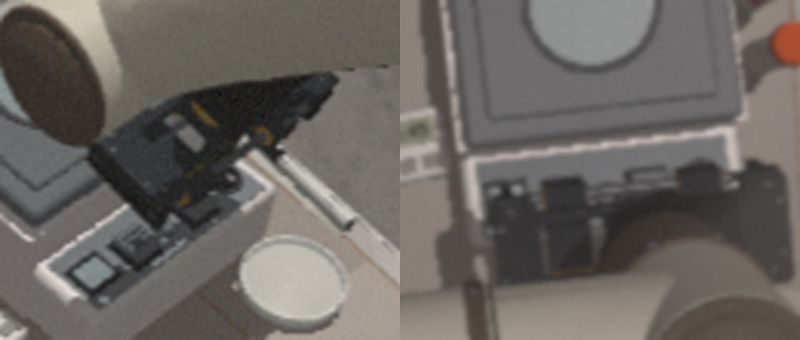

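The picture shows the hand over the console, its body well in front of the lid edge (right half, row ~150), with the keys below the fingers. The tip centre is about 4 mm short in x and y, so I correct that and lower to just above the keys.

Call:
drive_tool:
  rows:
    - [59,4,3.8,-12,0,0,0]
    - [59,0,0,-12,0,0,0]
    - [59,0,0,0,0,0,0]

```text
time_s: 2.77
tcp_pos: [0.4396, -0.1044, 0.1284]
ee_rot: [[-0.971, -0.118, 0.208], [-0.116, 0.993, 0.025], [-0.209, 0.0, -0.978]]
wrist_force: [-0.3, -0.5, -0.6]
gripper_width: 0.589
gripper_force: 0.0
```

```bash
python3 - <<'E'
from h import *
s=sense();print(s['time_s'],s['tcp_pos']+.019*s['ee_rot'][:,2],s['ee_rot'],s['wrist_force'])
p=capture("scene"); cv2.imwrite("pics/near2.png",cv2.resize(p["frame"][160:250,300:410,::-1],(733,600),interpolation=cv2.INTER_CUBIC))
E
```

```text
2.7667 [ 0.443552   -0.1039203   0.10979014] [[-9.71037737e-01 -1.18143567e-01  2.07672364e-01]
 [-1.15504379e-01  9.92996516e-01  2.48325744e-02]
 [-2.09151743e-01  1.26299333e-04 -9.77883190e-01]] [-0.26768203 -0.50502942 -0.55596841]
```

View pics/near2.png

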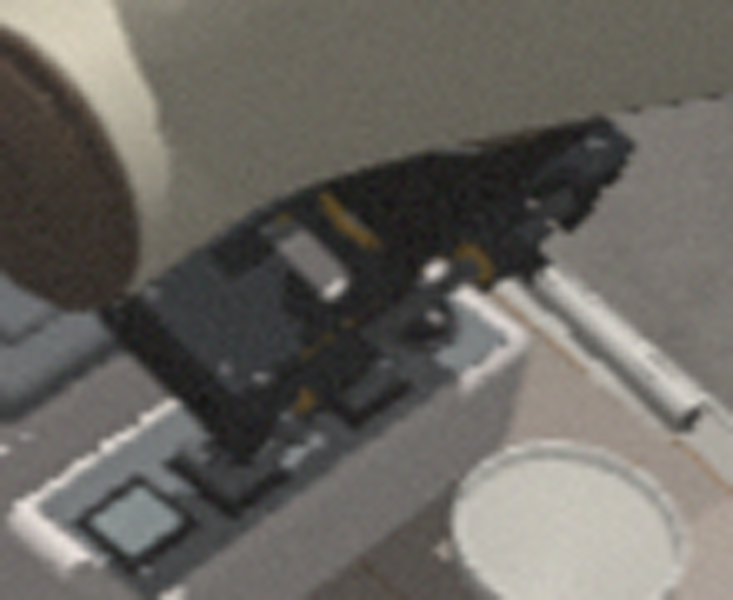

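Call:
drive_tool:
  rows:
    - [59,-1.5,0,-10,0,0,0]
    - [59,0,0,-4,0,0,0]
    - [59,0,0,-2,0,0,0]
    - [59,0,0,-2,0,0,0]
    - [59,0,0,0,0,0,0]

```text
time_s: 3.23
tcp_pos: [0.4377, -0.1046, 0.1114]
ee_rot: [[-0.971, -0.119, 0.207], [-0.116, 0.993, 0.024], [-0.209, -0.0, -0.978]]
wrist_force: [-3.4, -0.3, 4.9]
gripper_width: 0.589
gripper_force: 2.5
```

Call:
drive_tool:
  rows:
    - [59,0,0,-2,0,0,0]
    - [59,0,0,-2,0,0,0]
    - [59,0,0,-1.5,0,0,0]
    - [59,0,0,0,0,0,0]

```text
time_s: 3.57
tcp_pos: [0.4359, -0.1049, 0.1055]
ee_rot: [[-0.972, -0.118, 0.204], [-0.116, 0.993, 0.024], [-0.205, -0.0, -0.979]]
wrist_force: [-7.6, -0.8, 10.3]
gripper_width: 0.59
gripper_force: 5.6
```

Call:
drive_tool:
  rows:
    - [59,0,0,-1,0,0,0]
    - [59,0,0,0,0,0,0]
    - [59,0,0,0,0,0,0]

```text
time_s: 3.82
tcp_pos: [0.4355, -0.105, 0.1046]
ee_rot: [[-0.972, -0.118, 0.203], [-0.116, 0.993, 0.024], [-0.204, -0.0, -0.979]]
wrist_force: [-9.2, -0.4, 12.8]
gripper_width: 0.591
gripper_force: 6.1
```

```bash
cat > lid.py <<'E'
from h import *
s=sense();print(s['time_s'],s['tcp_pos'],s['wrist_force'],s['moment'])
p=capture("top"); u,v,X=cloud(p)
# lid angle: height along centrifuge x at fixed y strip, beyond robot hand
c=np.array([.4437,-.104]);a=np.radians(6.8);ex=np.array([np.cos(a),np.sin(a)]);ey=np.array([-ex[1],ex[0]])
l=np.c_[(X[:,:2]-c)@ex,(X[:,:2]-c)@ey,X[:,2]]
for x0 in range(40,240,20):
    q=(abs(l[:,0]-x0/1000)<.008)&(abs(l[:,1])<.09)&(l[:,2]>.1)
    print(x0,q.sum(),np.median(l[q,2]).round(3) if q.any() else None,end="; ")
E
python3 lid.py
```

```text
3.8167 [ 0.43551721 -0.10499003  0.10458265] [-9.22760802 -0.4103932  12.81631674] [-0.04247212  2.46868709  0.05872392]
40 101 0.107; 60 580 0.151; 80 571 0.154; 100 567 0.152; 120 557 0.15; 140 550 0.148; 160 542 0.145; 180 532 0.142; 200 490 0.139; 220 396 0.132;
```

The lid is rising (about 0.12 rad). Hold.

Call:
drive_tool:
  rows:
    - [59,0,0,0,0,0,0]
    - [59,0,0,0,0,0,0]
    - [59,0,0,0,0,0,0]
    - [59,0,0,0,0,0,0]
    - [59,0,0,0,0,0,0]

```text
time_s: 4.28
tcp_pos: [0.4356, -0.105, 0.1047]
ee_rot: [[-0.972, -0.118, 0.203], [-0.116, 0.993, 0.024], [-0.205, -0.0, -0.979]]
wrist_force: [-9.1, -0.7, 12.1]
gripper_width: 0.59
gripper_force: 6.1
```

Call:
drive_tool:
  rows:
    - [59,0,0,0,0,0,0]
    - [59,0,0,0,0,0,0]
    - [59,0,0,0,0,0,0]
    - [59,0,0,0,0,0,0]
    - [59,0,0,0,0,0,0]

```text
time_s: 4.7
tcp_pos: [0.4356, -0.105, 0.1047]
ee_rot: [[-0.972, -0.118, 0.203], [-0.116, 0.993, 0.024], [-0.205, -0.0, -0.979]]
wrist_force: [-9.0, -0.6, 11.5]
gripper_width: 0.587
gripper_force: 6.1
```

Call:
drive_tool:
  rows:
    - [59,0,0,0,0,0,0]
    - [59,0,0,0,0,0,0]
    - [59,0,0,0,0,0,0]
    - [59,0,0,0,0,0,0]
    - [59,0,0,0,0,0,0]

```text
time_s: 5.12
tcp_pos: [0.4355, -0.105, 0.1047]
ee_rot: [[-0.972, -0.118, 0.203], [-0.115, 0.993, 0.024], [-0.205, -0.0, -0.979]]
wrist_force: [-9.9, -0.4, 12.0]
gripper_width: 0.587
gripper_force: 6.1
```

```bash
python3 lid.py
```

```text
5.1167 [ 0.43553671 -0.10498365  0.10465701] [-9.85863292 -0.38426347 11.96164317] [-0.07103237  2.51182335  0.04853257]
40 101 0.107; 60 629 0.182; 80 626 0.189; 100 598 0.185; 120 582 0.179; 140 563 0.171; 160 541 0.164; 180 517 0.156; 200 499 0.147; 220 411 0.134;
```

Call:
drive_tool:
  rows:
    - [59,0,0,0,0,0,0]
    - [59,0,0,0,0,0,0]
    - [59,0,0,0,0,0,0]
    - [59,0,0,0,0,0,0]
    - [59,0,0,0,0,0,0]

```text
time_s: 5.58
tcp_pos: [0.4356, -0.105, 0.1047]
ee_rot: [[-0.972, -0.118, 0.203], [-0.116, 0.993, 0.024], [-0.205, -0.0, -0.979]]
wrist_force: [-8.5, -0.2, 11.2]
gripper_width: 0.59
gripper_force: 6.1
```

Call:
drive_tool:
  rows:
    - [59,0,0,6,0,0,0]
    - [59,-2,0,10,0,0,0]
    - [59,-10,0,15,0,0,0]
    - [59,-20,0,20,0,0,0]
    - [59,-20,0,20,0,0,0]

```text
time_s: 6.0
tcp_pos: [0.3862, -0.1044, 0.1763]
ee_rot: [[-0.971, -0.118, 0.209], [-0.116, 0.993, 0.025], [-0.21, -0.0, -0.978]]
wrist_force: [-0.3, 0.5, 0.8]
gripper_width: 0.593
gripper_force: 0.0
```

Call:
drive_tool:
  rows:
    - [59,-20,-20,20,0,0,0]
    - [59,-10,-25,20,0,0,0]
    - [59,0,-30,10,0,0,0]
    - [59,0,-30,0,0,0,0]
    - [59,0,0,0,0,0,0]

```text
time_s: 6.42
tcp_pos: [0.3573, -0.2133, 0.2276]
ee_rot: [[-0.97, -0.113, 0.214], [-0.111, 0.994, 0.022], [-0.215, -0.003, -0.977]]
wrist_force: [0.7, 0.8, 0.4]
gripper_width: 0.592
gripper_force: 0.0
```

```bash
python3 - <<'E'
from h import *
for i in range(140): p=capture("scene")
print(sense()["time_s"],sense()["wrist_force"])
q=capture("top")
cv2.imwrite("pics/end.png",cv2.resize(np.hstack([p["frame"],q["frame"]])[:,:,::-1],(800,300)))
u,v,X=cloud(q); s=(X[:,2]>.15)&(X[:,0]>.55)&(X[:,1]<.03)&(X[:,1]>-.25)
print(X[s].min(0),X[s].max(0))
for n,p_ in(("key L",(.4395,-.0713)),("key R",(.4475,-.1365)),("btn",(.4437,-.104))):
    d=np.hypot(*(X[:,:2]-p_).T)<.006; print(n,d.sum(),np.median(X[d,2]) if d.any() else None)
E
```

```text
13.4167 [-0.12440828 -0.48308415  0.51651739]
[ 0.57404409 -0.23967069  0.1500424 ] [0.87732906 0.02997208 0.47640228]
key L 20 0.09383122742709245
key R 21 0.09408915824743949
btn 20 0.08611868794388214
```

View pics/end.png

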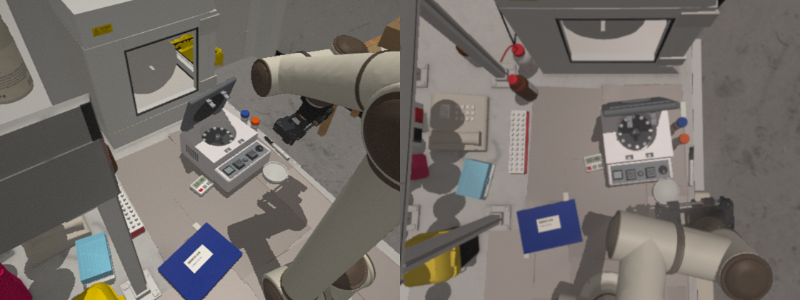

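The lid stands up, and the keys (94 mm) and button (86 mm) are up. The bystanders are in place. I wait a little longer, then hand in.

Call:
drive_tool:
  rows:
    - [59,0,0,0,0,0,0]
    - [59,0,0,0,0,0,0]
    - [59,0,0,0,0,0,0]
    - [59,0,0,0,0,0,0]
    - [59,0,0,0,0,0,0]

```text
time_s: 13.88
tcp_pos: [0.3562, -0.2093, 0.225]
ee_rot: [[-0.971, -0.119, 0.208], [-0.116, 0.993, 0.025], [-0.21, -0.0, -0.978]]
wrist_force: [-0.5, 0.0, 0.4]
gripper_width: 0.587
gripper_force: 0.0
```

Call:
drive_tool:
  rows:
    - [59,0,0,0,0,0,0]
    - [59,0,0,0,0,0,0]
    - [59,0,0,0,0,0,0]
    - [59,0,0,0,0,0,0]
    - [59,0,0,0,0,0,0]

```text
time_s: 14.3
tcp_pos: [0.3562, -0.2093, 0.2251]
ee_rot: [[-0.971, -0.119, 0.208], [-0.116, 0.993, 0.025], [-0.21, -0.0, -0.978]]
wrist_force: [0.9, -0.2, -0.2]
gripper_width: 0.589
gripper_force: 0.0
```

Call:
drive_tool:
  rows:
    - [59,0,0,0,0,0,0]
    - [59,0,0,0,0,0,0]
    - [59,0,0,0,0,0,0]
    - [59,0,0,0,0,0,0]
    - [59,0,0,0,0,0,0]

```text
time_s: 14.72
tcp_pos: [0.3563, -0.2093, 0.2251]
ee_rot: [[-0.971, -0.119, 0.208], [-0.116, 0.993, 0.025], [-0.21, -0.0, -0.978]]
wrist_force: [-0.4, 0.1, -0.4]
gripper_width: 0.587
gripper_force: 0.0
```

```bash
python3 - <<'E'
from h import *
c=np.array([.4437,-.104]);a=np.radians(6.8);ex=np.array([np.cos(a),np.sin(a)])
def ang():
    q=capture("top"); u,v,X=cloud(q); x=(X[:,:2]-c)@ex; y=(X[:,:2]-c)@np.array([-ex[1],ex[0]])
    s=(X[:,2]>.17)&(x>.12)&(x<.24)&(abs(y)<.1); f=np.polyfit(x[s],X[s,2],1)
    i=X[s,2]>.28
    return s.sum(),x[s].min(),X[s,2].max(),np.arctan2(X[s,2].max()-.121,.224-x[s][X[s,2].argmax()])
print(ang())
for i in range(30): capture("top")
print(ang(),sense()["time_s"])
E
```

```text
(np.int64(2162), np.float64(0.13536099754316414), np.float64(0.2899670215887977), np.float64(1.296864313409475))
(np.int64(2163), np.float64(0.1352971855853032), np.float64(0.28932585030418606), np.float64(1.3072483672844255)) 16.3167
```

The lid has stopped at its stop (about 1.25 rad).

```bash
python3 -c "
from station import finish_job
print(finish_job())"
```

```text
the job is handed in; nothing more can be done
None
```

The centrifuge is open and the job is handed in, though no verdict came back: both keys were held down until the lid was past about 0.35 rad, the lid now rests fully open, the keys and start button are up, and the arm is clear.

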